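# Find the filter hatch that rocks and push it open

## Robot

A 6-joint arm with a two-finger parallel gripper is mounted at the origin on the work surface. World frame = base frame: x ahead of the robot, y to its left, z up, the work surface at z = 0. Lengths are in mm, angles in rad, forces in N, time in s.
With the tool pointing down it reaches from about 325 to 750 mm from the base axis. Payload 7.6 kg.
Tool frame: the origin (TCP) lies between the finger pads; the fingertips stand 11 mm ahead of it and the grasp point (between the pads) lies 8 mm behind it (tip_reach is the distance from the TCP to the fingertips, in mm); z points along the fingers, y is the direction in which the jaws open and shut (so a half turn about z gives the same grasp; the last joint's range is limited). The gripper opens to 85 mm and grips with 20 to 120 N. Pads are 22 mm wide; open, the fingers measure 114 mm over their backs; the gripper's body (76 mm by 85 mm) begins 54 mm behind the grasp point. The pads swing forward as they close: fully open they stand 13 mm farther back than shut.
Start: joints at [-1.247, 0.052, 1.401, -0, 1.689, -0.07], TCP at [201.469, -484.828, 212.923] pointing down, gripper open.
Joint ranges: [-2.9, 2.9], [-0.91, 2.17], [0.12, 2.37], [-1.06, 4.2], [0.26, 2.73], [-2.93, 2.93]. Speed limits (rad/s): [2.57, 2.57, 3.01, 3.14, 3.14, 3.14].

## Interface

Orientations are given as a unit quaternion [w, x, y, z].
In Python, from station import * gives the robot as it stands.
- The arm moves only by the tool apply_moves, never from a script. Its argument "plan" is a list of rows, each an object with "linear": the shift along the tool's x, y, z in mm, a list of three; "rotation": the turn, a rotation vector about the tool's x, y, z in degrees, a list of three. A call has 1 to 8 rows; each row is the pose to reach, as a shift and turn from the pose commanded when the call began, along the tool's axes at that moment; what a row does not reach only later rows make up. A row lasts 1/10 s, in which the tool goes at most 50 mm and 8.59 degrees, less where a joint would pass 70% of its speed; a pose out of reach is approached as far as the arm can. A call with a gripper value outside its range is refused whole. "gripper" is the opening, from 0 (shut) to 1 (fully open), set as the call begins (left out, the last holds). The fingers move at their own pace and stop on an object; "newtons" is the grip in N (left out, the last holds). Time passes only in rows, so rows that repeat a pose let the fingers close. It gives the time, the measured TCP pose, the force and the opening at its end, in the units of the state.
- sense(): the state, without advancing time (a new reading comes with each control period).
- camera(name): name is "scene" or "top" or "wrist"; returns a dict with "img" (420x560x3 uint8, red, green, blue), "fx", "fy", "cx", "cy" (pixels), "extrinsics" (4x4, takes a point from world to camera coordinates). Camera axes: x right, y down, z forward; pixel columns grow to the right and rows downward; lengths in mm; the calibration is good to about 2 mm. A picture is of the moment at which its call begins. There is no depth.
- sign_off(): hands the job in, once; it reports no verdict.
Trained networks look in the newest picture that a camera, given by its name, has taken for a name from the list of things; names that differ only in an ending like _2 or _b are one class to them, and where a whole thing is asked for, a point or a joint stands for the part that bears it (a point fixed in the world has none). Each returns a list of dicts, best first, with "score" (0 to 1); they miss things now and then, are a little off and sometimes report something else, mostly with a low value. They report only what shows in the picture. A call takes as long as a camera call.
- spot_in(camera, thing): "xy" ([column, row] in pixels, amid what is visible of it).
- landmark_of(camera, thing): "xy" ([column, row] in pixels: a listed point, or the origin of a listed thing).
The state is a dict: "clock": time; "joints": joint angles; "joint_velocities": joint speeds; "joint_torque": joint torques, N m; "eef_pos": TCP position; "tcp_rot": TCP orientation; "contact_force": force on the tool from outside, world axes, zero at the start; "ft_torque": the same for the moment, N m; "grip_width": finger opening in mm.
Only numpy, scipy, OpenCV 4.12 (cv2) and the standard library are available. Lean on these libraries where they do the work, as an engineer would, in place of code of your own. Each camera call takes 0.05 s, during which the arm holds its last target.

## Task

One of the four identical white hatches in the blue filter base has no cassette beneath it, so it rocks when its ribbed end (the end nearer the robot) is pressed; the other three are firm. Press the hatches one after another with closed fingers to find the one that rocks, then push its ribbed end down until that hatch is fully open, and take the hand away. Do not force the firm hatches, pick nothing up, and leave the jars and everything else where they stand.

Things in the scene. Friction and masses are not known exactly. Their poses are not given: they have to be found in the camera images.
- deck: the filter base: a fixed blue steel box 220 mm long (its x) by 480 mm wide (its y) with a flat top 85 mm above the bench; origin at the centre of its underside; its own x points away from the robot, give or take 15 degrees. Four white hatches lie side by side across it, flush with its top.
- hatch_a (a joint): tilt of hatch A, first from the left seen from the robot (the deck's +y end): white panel 100 (deck x) x 84 x 6 mm, pivoting about its middle (deck x -30, y +178 mm). 0 flush; grows (rad) as its ribbed end goes down and the other up; stop 0.70 = fully open, -0.06 the other way. Firm (under 0.02) over a cassette; otherwise it yields to 3 N at the press point, stays as left, and 60 mm is free below.
- hatch_a_press (a point): press point on the upper face of hatch A, midway across it, 30 mm from the pivot line towards the robot, beside three low grey ribs; moves with the hatch, axes as the deck's when flush (z up)
- hatch_b (a joint): tilt of hatch B, second from the left: white panel 100 (deck x) x 84 x 6 mm, pivoting about its middle (deck x -30, y +72 mm). 0 flush; grows (rad) as its ribbed end goes down and the other up; stop 0.70 = fully open, -0.06 the other way. Firm (under 0.02) over a cassette; otherwise it yields to 3 N at the press point, stays as left, and 60 mm is free below.
- hatch_b_press (a point): press point on the upper face of hatch B, midway across it, 30 mm from the pivot line towards the robot, beside three low grey ribs; moves with the hatch, axes as the deck's when flush (z up)
- hatch_c (a joint): tilt of hatch C, third from the left: white panel 100 (deck x) x 84 x 6 mm, pivoting about its middle (deck x -30, y -72 mm). 0 flush; grows (rad) as its ribbed end goes down and the other up; stop 0.70 = fully open, -0.06 the other way. Firm (under 0.02) over a cassette; otherwise it yields to 3 N at the press point, stays as left, and 60 mm is free below.
- hatch_c_press (a point): press point on the upper face of hatch C, midway across it, 30 mm from the pivot line towards the robot, beside three low grey ribs; moves with the hatch, axes as the deck's when flush (z up)
- hatch_d (a joint): tilt of hatch D, last, at the right (-y) end: white panel 100 (deck x) x 84 x 6 mm, pivoting about its middle (deck x -30, y -178 mm). 0 flush; grows (rad) as its ribbed end goes down and the other up; stop 0.70 = fully open, -0.06 the other way. Firm (under 0.02) over a cassette; otherwise it yields to 3 N at the press point, stays as left, and 60 mm is free below.
- hatch_d_press (a point): press point on the upper face of hatch D, midway across it, 30 mm from the pivot line towards the robot, beside three low grey ribs; moves with the hatch, axes as the deck's when flush (z up)
- jar_amber: loose amber jar, 42 mm wide, 62 mm tall, on the deck's blue strip behind the hatches; origin at the centre of its underside; to be left alone
- jar_white: loose white jar, 38 mm wide, 55 mm tall, on the same strip; origin at the centre of its underside; to be left alone
- vial: loose small vial, 24 mm wide, 30 mm tall, on the deck between the second and third hatch; origin at the centre of its underside; to be left alone
- screwdriver: loose screwdriver lying on the bench at the right, near the robot; to be left alone
- bottle: loose white bottle, 60 mm wide, 130 mm tall, on the bench to the right of the deck; origin at the centre of its underside; to be left alone
- spare: loose spare filter, 90 x 70 x 30 mm, on the bench to the left of the deck; origin at the centre of its underside; to be left alone
- beaker: loose clear beaker, 64 mm wide, 75 mm tall, on the bench to the left of the deck; origin at the centre of its underside; to be left alone

How it is judged (in metres and radians):
At the end, for the whole second after the job is handed in: one hatch is open by more than 0.62 rad (its stop is at 0.70) and the other three are flush (under 0.05 rad); only the hatch without a cassette can be opened (((value of joint hatch_a above 0.62 rad and value of joint each of hatch_b, hatch_c, hatch_d below 0.05 rad) or (value of joint hatch_b above 0.62 rad and value of joint each of hatch_a, hatch_c, hatch_d below 0.05 rad) or (value of joint hatch_c above 0.62 rad and value of joint each of hatch_a, hatch_b, hatch_d below 0.05 rad) or (value of joint hatch_d above 0.62 rad and value of joint each of hatch_a, hatch_b, hatch_c below 0.05 rad))); the robot touches nothing.
It fails at once if a jar, the vial, the screwdriver, the bottle, the spare filter or the beaker is moved or lifted by more than 30 mm, or knocked over (distance of any of jar_amber, jar_white, vial, screwdriver, bottle, spare, beaker from where it was at the start of the episode above 0.03 m or angle between any of jar_amber, jar_white, vial, bottle, spare, beaker's own z axis and vertical above 0.5 rad).
It fails at once if a hatch is forced: pushed with more than 60 N (contact force between any of hatch_a, hatch_b, hatch_c, hatch_d and the arm above 60 N or contact force between any of hatch_a, hatch_b, hatch_c, hatch_d and the fingers above 60 N).
It also fails if it takes over 48 s, if anything falls off the work surface, if the arm or the gripper's body presses on something with over 40 N, if the wrist force passes 120 N, or if a joint passes its speed limit or range.

## Working session

There is one attempt and no reset: what is moved stays moved. The work goes in short steps, Python scripts to look and compute and a tool call to move; the robot and the scene stay as the last step left them, time stands still between calls to the robot, and variables do not carry over. Pictures are saved under pics/ and viewed, and the job is handed in when it is done.

Besides the shell and the picture viewer there is one more tool, called by a JSON object that holds its "api" and its "payload". apply_moves: Moves the arm, as the interface text tells. Its arguments: {"type":"object","properties":{"plan":{"type":"array","items":{"type":"object","properties":{"linear":{"type":"array","items":{"type":"number"}},"rotation":{"type":"array","items":{"type":"number"}}}}},"gripper":{"type":"number"},"newtons":{"type":"number"}},"required":["plan"]}

```bash
mkdir -p pics; ls
python3 - <<'E'
from station import *
import cv2
for n in ("top","scene"):
    c=camera(n); cv2.imwrite(f"pics/{n}0.png",c["img"][:,:,::-1])
    print(n,c["fx"],c["fy"],c["cx"],c["cy"],c["extrinsics"].tolist() if hasattr(c["extrinsics"],'tolist') else c["extrinsics"])
    for t in ("hatch_a_press","deck","vial","jar_amber","jar_white"):
        print(t,[( [round(v) for v in d["xy"]],round(d["score"],2)) for d in landmark_of(n,t)])
print(sense())
E
```

```text
pics
top 456.81867167894904 456.81867167894904 279.5495116985399 209.31385488109845 [[0.022281949200457566, -0.9996575997363369, 0.013718528682545755, -24.985239069065994], [-0.9924578809209289, -0.023771813721647567, -0.12025911803402854, 495.0456734613984], [0.12054405558868232, -0.010935454346706258, -0.9926477454265757, 1414.4542881366463], [0.0, 0.0, 0.0, 1.0]]
hatch_a_press [([210, 186], 0.76)]
deck [([272, 181], 0.74)]
vial [([273, 175], 0.39)]
jar_amber [([242, 151], 0.49)]
jar_white [([314, 165], 0.52)]
scene 416.74239547959735 416.74239547959735 277.67954275381004 213.07988307073919 [[-0.1174519980360554, 0.9930632412324701, -0.005516073802901088, 72.86838507495615], [0.7447867246934248, 0.08441090474047046, -0.6619422436144532, -294.7336811939038], [-0.6568848931721443, -0.08185473763781673, -0.749534548268767, 1519.5406693152108], [0.0, 0.0, 0.0, 1.0]]
hatch_a_press [([359, 246], 0.71)]
deck [([285, 264], 0.58), ([437, 218], 0.36)]
vial [([284, 249], 0.52), ([450, 274], 0.44), ([319, 236], 0.38)]
jar_amber [([320, 279], 0.72), ([435, 218], 0.36)]
jar_white [([230, 252], 0.74), ([288, 267], 0.73), ([434, 215], 0.62)]
{'clock': 0.6, 'joints': array([-1.24729700e+00,  5.21844563e-02,  1.40068852e+00, -1.11853121e-05,
        1.68860577e+00, -7.02978280e-02]), 'joint_velocities': array([-0.0001796 ,  0.00103075,  0.00067545,  0.00155668, -0.00078961,
       -0.00142251]), 'joint_torque': array([-4.40676895e-04, -3.81360054e+01, -3.60180116e+01, -1.19688366e-04,
        1.76676099e-04, -1.15583549e-05]), 'eef_pos': array([ 201.46789623, -484.83006048,  212.93727806]), 'tcp_rot': array([5.71965689e-05, 9.80678148e-01, 1.95628134e-01, 1.68140434e-06]), 'contact_force': array([-0.36261218, -0.37202888,  0.62739997]), 'ft_torque': array([ 0.03086092, -0.00786455,  0.04064213]), 'grip_width': 85.3707795047646}
```

View pics/top0.png

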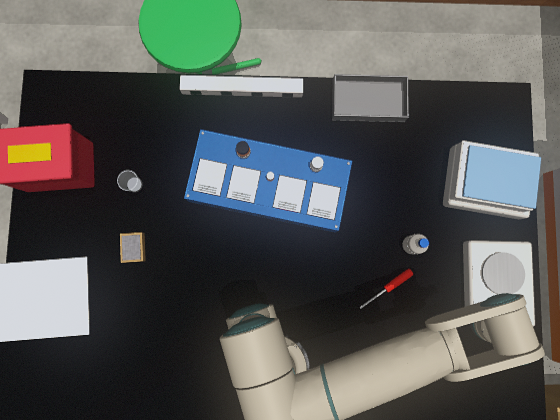

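View pics/scene0.png

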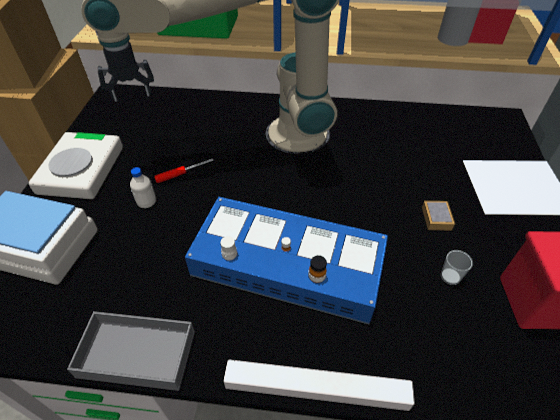

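Run:
```python
from station import *
import cv2
for n in ("top","scene"):
    c=camera(n)
    for t in ("hatch_a_press","hatch_b_press","hatch_c_press","hatch_d_press"):
        print(n,t,[( [round(v) for v in d["xy"]],round(d["score"],2)) for d in landmark_of(n,t)])
        print(n,t,[( [round(v) for v in d["xy"]],round(d["score"],2)) for d in spot_in(n,t)])
    if n=="top":
        im=cv2.resize(c["img"][110:260,150:400],None,fx=3.2,fy=3.2,interpolation=cv2.INTER_CUBIC)
        cv2.imwrite("pics/topz.png",im[:,:,::-1])
```

```text
top hatch_a_press [([208, 184], 0.61)]
top hatch_a_press [([211, 174], 0.9), ([245, 150], 0.61)]
top hatch_b_press [([242, 190], 0.91)]
top hatch_b_press [([246, 182], 0.92)]
top hatch_c_press [([289, 203], 0.74), ([209, 187], 0.73)]
top hatch_c_press [([290, 193], 0.9), ([209, 178], 0.34)]
top hatch_d_press [([323, 209], 0.88)]
top hatch_d_press [([323, 200], 0.96), ([272, 177], 0.34), ([415, 242], 0.29)]
scene hatch_a_press [([359, 244], 0.62)]
scene hatch_a_press [([140, 188], 0.43)]
scene hatch_b_press [([319, 233], 0.76), ([450, 278], 0.71)]
scene hatch_b_press [([315, 242], 0.62), ([263, 233], 0.34)]
scene hatch_c_press [([267, 223], 0.98)]
scene hatch_c_press [([264, 233], 0.75), ([171, 173], 0.25)]
scene hatch_d_press [([230, 217], 0.91)]
scene hatch_d_press [([225, 223], 0.78), ([453, 268], 0.67)]
```

View pics/topz.png

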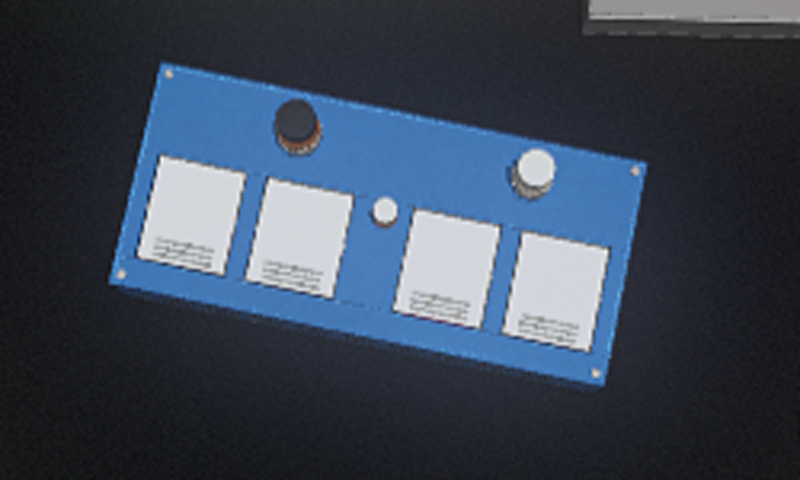

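The top picture shows the deck with its top corners at about (201,130), (352,161), (338,230), (184,198). The hatches are at about (210,176), (244,184), (290,194) and (324,200), with the ribs at their lower, robot-side ends. The vial is at (270,176).

```bash
cat > h.py <<'E'
import numpy as np
def ray(c,uv,z):
    E=np.array(c["extrinsics"]);R,t=E[:3,:3],E[:3,3]
    o=-R.T@t; d=R.T@np.array([(uv[0]-c["cx"])/c["fx"],(uv[1]-c["cy"])/c["fy"],1])
    return o+d*(z-o[2])/d[2]
def proj(c,p):
    E=np.array(c["extrinsics"]);q=E[:3,:3]@np.array(p)+E[:3,3]
    return np.array([c["fx"]*q[0]/q[2]+c["cx"],c["fy"]*q[1]/q[2]+c["cy"]])
E
python3 - <<'E'
from station import *
from h import *
import cv2
from scipy.optimize import least_squares
cz=lambda L:[(150+(x+.5)/3.2-.5,110+(y+.5)/3.2-.5) for x,y in L]
c=camera("top"); im=c["img"].astype(int)
corn=cz([(163,63),(647,162),(603,385),(110,283)])
obj=[(110,240),(110,-240),(-110,-240),(-110,240)]
m=((im.min(2)>150)).astype(np.uint8)
n,l,s,ce=cv2.connectedComponentsWithStats(m)
hp=[]
for i in range(1,n):
    if 600<s[i][4]<1500 and 190<ce[i][0]<345 and 140<ce[i][1]<220: 
        ct=cv2.findContours((l==i).astype(np.uint8),0,2)[0][0]; hp.append(cv2.minAreaRect(ct)[0])
hp.sort(); print(hp)
if len(hp)==4:
    corn+=hp; obj+=[(-30,178),(-30,72),(-30,-72),(-30,-178)]
def w(p,o): return np.array([p[0]+np.cos(p[2])*o[0]-np.sin(p[2])*o[1],p[1]+np.sin(p[2])*o[0]+np.cos(p[2])*o[1]])
P=[ray(c,u,85)[:2] for u in corn]
r=least_squares(lambda p:np.concatenate([w(p,o)-q for o,q in zip(obj,P)]),[500,0,-.2])
print(r.x,r.fun.round(1).reshape(-1,2).tolist())
for k,y in zip("abcd",(178,72,-72,-178)): print(k,w(r.x,(-60,y)).round(1),proj(c,[*w(r.x,(-60,y)),85]).round())
s=camera("scene")
for k,y in zip("abcd",(178,72,-72,-178)): print(k,proj(s,[*w(r.x,(-60,y)),85]).round())
print('scene corners',[proj(s,[*w(r.x,o),85]).round() for o in obj[:4]])
for nme,u,z in (("vial",(150+384/3.2,110+211/3.2),115),("amber",(150+297/3.2,110+118/3.2),147),("bottle",(421,241),130)):print(nme,ray(c,u,z))
E
```

```text
[(209.35293579101562, 176.91175842285156), (243.3687286376953, 183.99868774414062), (289.4038391113281, 193.48074340820312), (323.3653869628906, 200.67306518554688)]
[ 5.80996124e+02  2.31174434e+01 -1.82452461e-01] [[0.2, 1.9], [-1.0, -0.1], [-0.8, -1.3], [0.1, 0.8], [0.2, -0.5], [0.4, -0.1], [0.2, -0.3], [0.6, -0.4]]
a [554.3 209. ] [207. 186.]
b [535.1 104.8] [241. 193.]
c [508.9 -36.8] [288. 203.]
d [ 489.7 -141. ] [322. 210.]
a [361. 244.]
b [321. 235.]
c [269. 222.]
d [232. 214.]
scene corners [array([375., 307.]), array([185., 257.]), array([218., 196.]), array([388., 235.])]
vial [585.33958742  18.29393991 115.        ]
amber [664.1732623  100.22980046 147.        ]
bottle [ 399.79393413 -428.83269909  130.        ]
```

{"api": "apply_moves", "payload": {"plan": [{"linear": [396.4, -208.1, 10], "rotation": [0, 0, 33]}, {"linear": [396.4, -208.1, 10], "rotation": [0, 0, 33]}, {"linear": [396.4, -208.1, 10], "rotation": [0, 0, 33]}, {"linear": [396.4, -208.1, 10], "rotation": [0, 0, 33]}, {"linear": [396.4, -208.1, 10], "rotation": [0, 0, 33]}, {"linear": [396.4, -208.1, 10], "rotation": [0, 0, 33]}, {"linear": [396.4, -208.1, 10], "rotation": [0, 0, 33]}, {"linear": [396.4, -208.1, 10], "rotation": [0, 0, 33]}], "gripper": 0, "newtons": 40}}

```text
clock: 2.4
eef_pos: [445.7, -190.7, 204.7]
tcp_rot: [0.0, 0.996, -0.091, 0.0]
contact_force: [0.5, -1.1, -0.2]
grip_width: 0.2
```

{"api": "apply_moves", "payload": {"plan": [{"linear": [20, -40, 0], "rotation": [0, 0, 0]}, {"linear": [20, -40, 0], "rotation": [0, 0, 0]}, {"linear": [20, -40, 0], "rotation": [0, 0, 0]}]}}

```text
clock: 2.7
eef_pos: [471.9, -156.1, 204.3]
tcp_rot: [0.0, 0.996, -0.09, -0.0]
contact_force: [-0.7, -0.5, 0.6]
grip_width: -0.2
```

```bash
cat >> h.py <<'E'
from scipy.spatial.transform import Rotation as Ro
DP=[580.996,23.117,-0.18245]
def w(o): 
    p=DP; return np.array([p[0]+np.cos(p[2])*o[0]-np.sin(p[2])*o[1],p[1]+np.sin(p[2])*o[0]+np.cos(p[2])*o[1]])
Y=dict(a=178,b=72,c=-72,d=-178)
def rel(s,k,z,x=-62):
    q=s["tcp_rot"]; R=Ro.from_quat([q[1],q[2],q[3],q[0]])
    t=Ro.from_euler('ZX',[DP[2],np.pi]); 
    print(s["clock"],s["eef_pos"].round(2),"F",s["contact_force"].round(1))
    print(k,"lin",R.inv().apply([*w((x,Y[k])),z]-s["eef_pos"]).round(2),"rot",(R.inv()*t).as_rotvec(degrees=True).round(2))
E
python3 - <<'E'
from station import *
from h import *
s=sense()
for k in "abcd": rel(s,k,110)
E
```

```text
2.7 [ 471.88 -156.13  204.26] F [-0.7 -0.5  0.6]
a lin [  13.74 -374.07   94.12] rot [0.02 0.03 0.14]
2.7 [ 471.88 -156.13  204.26] F [-0.7 -0.5  0.6]
b lin [  13.48 -268.07   94.16] rot [0.02 0.03 0.14]
2.7 [ 471.88 -156.13  204.26] F [-0.7 -0.5  0.6]
c lin [  13.13 -124.07   94.21] rot [0.02 0.03 0.14]
2.7 [ 471.88 -156.13  204.26] F [-0.7 -0.5  0.6]
d lin [ 12.87 -18.08  94.24] rot [0.02 0.03 0.14]
```

Approach above hatch D (TCP at 110, tips near 99).

{"api": "apply_moves", "payload": {"plan": [{"linear": [12.9, -18, 40], "rotation": [0, 0, 0.1]}, {"linear": [12.9, -18, 80], "rotation": [0, 0, 0.1]}, {"linear": [12.9, -18, 92], "rotation": [0, 0, 0.1]}, {"linear": [12.9, -18, 92], "rotation": [0, 0, 0.1]}, {"linear": [12.9, -18, 92], "rotation": [0, 0, 0.1]}]}}

```text
clock: 3.2
eef_pos: [488.1, -142.6, 114.5]
tcp_rot: [0.0, 0.996, -0.093, 0.001]
contact_force: [0.3, 0.0, 0.7]
grip_width: -0.1
```

Run:
```python
from station import *
from h import *
import cv2
c=camera("wrist"); cv2.imwrite("pics/w1.png",c["img"][:,:,::-1])
s=sense(); rel(s,"d",97)
```

```text
3.25 [ 488.5  -142.57  114.99] F [0.7 0.7 0. ]
d lin [-1.18 -1.73 17.98] rot [ 0.05 -0.22 -0.15]
```

View pics/w1.png

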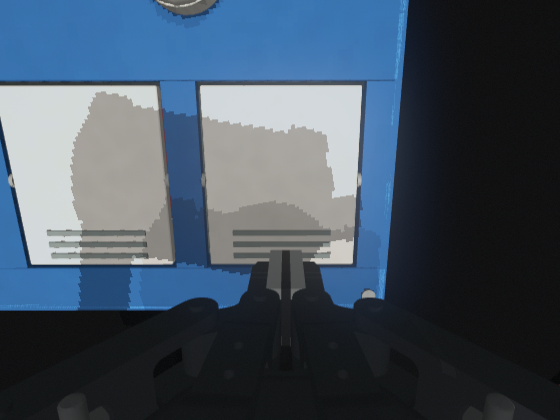

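The wrist view shows the shut fingertips at (285,255), centred on hatch D's ribs and clear of its frame.

{"api": "apply_moves", "payload": {"plan": [{"linear": [-1, -1.5, 10], "rotation": [0, 0, 0]}, {"linear": [-1, -1.5, 15], "rotation": [0, 0, 0]}, {"linear": [-1, -1.5, 15], "rotation": [0, 0, 0]}, {"linear": [-1, -1.5, 15], "rotation": [0, 0, 0]}]}}

```text
clock: 3.65
eef_pos: [486.9, -139.8, 97.5]
tcp_rot: [0.0, 0.996, -0.092, -0.0]
contact_force: [0.2, 0.7, -0.3]
grip_width: 0.3
```

{"api": "apply_moves", "payload": {"plan": [{"linear": [0, 0, 1], "rotation": [0, 0, 0]}, {"linear": [0, 0, 2], "rotation": [0, 0, 0]}, {"linear": [0, 0, 2], "rotation": [0, 0, 0]}]}}

```text
clock: 3.95
eef_pos: [486.9, -139.8, 95.3]
tcp_rot: [0.0, 0.996, -0.092, -0.0]
contact_force: [-0.5, 0.1, 0.2]
grip_width: -0.0
```

{"api": "apply_moves", "payload": {"plan": [{"linear": [0, 0, 1], "rotation": [0, 0, 0]}, {"linear": [0, 0, 1], "rotation": [0, 0, 0]}]}}

```text
clock: 4.15
eef_pos: [486.8, -139.8, 94.3]
tcp_rot: [0.0, 0.996, -0.092, -0.0]
contact_force: [0.0, -0.5, 0.3]
grip_width: 0.4
```

{"api": "apply_moves", "payload": {"plan": [{"linear": [0, 0, 1], "rotation": [0, 0, 0]}, {"linear": [0, 0, 1], "rotation": [0, 0, 0]}]}}

```text
clock: 4.35
eef_pos: [486.8, -139.7, 93.2]
tcp_rot: [-0.0, 0.996, -0.092, -0.0]
contact_force: [-0.0, 0.3, -0.3]
grip_width: -0.1
```

{"api": "apply_moves", "payload": {"plan": [{"linear": [0, 0, 1], "rotation": [0, 0, 0]}, {"linear": [0, 0, 1], "rotation": [0, 0, 0]}]}}

```text
clock: 4.55
eef_pos: [486.8, -139.8, 92.3]
tcp_rot: [0.0, 0.996, -0.092, -0.0]
contact_force: [0.4, 0.0, 0.1]
grip_width: 0.1
```

Run:
```python
from station import *
from h import *
import cv2
c=camera("wrist"); cv2.imwrite("pics/w2.png",c["img"][:,:,::-1])
s=sense(); rel(s,"d",97)
```

```text
4.6 [ 486.85 -139.81   92.38] F [-0.1  0.1 -0. ]
d lin [ 1.02  0.7  -4.62] rot [ 0.    0.   -0.08]
```

View pics/w2.png

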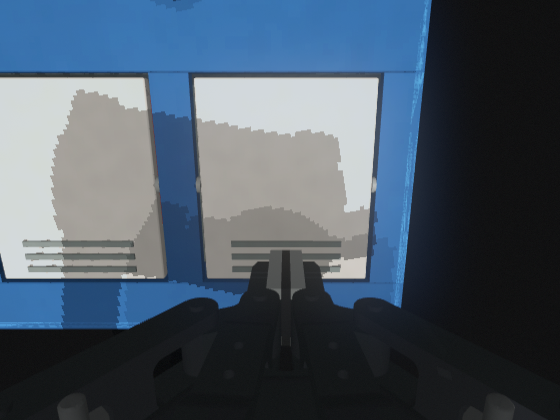

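The view shows hatch D still flush and flat, with the tips apparently just above it; there is no contact yet.

{"api": "apply_moves", "payload": {"plan": [{"linear": [1, 0.7, 1], "rotation": [0, 0, 0]}, {"linear": [1, 0.7, 1], "rotation": [0, 0, 0]}]}}

```text
clock: 4.8
eef_pos: [487.8, -140.7, 91.3]
tcp_rot: [0.0, 0.996, -0.092, -0.0]
contact_force: [0.3, -0.3, 0.1]
grip_width: 0.1
```

{"api": "apply_moves", "payload": {"plan": [{"linear": [0, 0, 1], "rotation": [0, 0, 0]}, {"linear": [0, 0, 1], "rotation": [0, 0, 0]}]}}

```text
clock: 5.0
eef_pos: [487.7, -140.6, 90.3]
tcp_rot: [0.0, 0.996, -0.092, -0.0]
contact_force: [-1.1, 0.2, 0.2]
grip_width: 0.1
```

Run:
```python
import station
print([n for n in dir(station) if not n.startswith('__')], getattr(station,'tip_reach',None))
```

```text
['Unreachable', 'camera', 'landmark_of', 'sense', 'sign_off', 'spot_in', 'tip_reach'] 11.0
```

{"api": "apply_moves", "payload": {"plan": [{"linear": [0, 0, 1], "rotation": [0, 0, 0]}, {"linear": [0, 0, 2], "rotation": [0, 0, 0]}]}}

```text
clock: 5.2
eef_pos: [487.7, -140.7, 88.4]
tcp_rot: [0.0, 0.996, -0.092, 0.0]
contact_force: [0.1, 0.9, 1.1]
grip_width: 0.0
```

Run:
```python
from station import *
from h import *
import cv2
c=camera("wrist"); cv2.imwrite("pics/w3.png",c["img"][:,:,::-1])
d=camera("scene"); cv2.imwrite("pics/s3.png",cv2.resize(d["img"][170:330,170:400],None,fx=3.2,fy=3.2,interpolation=cv2.INTER_CUBIC)[:,:,::-1])
s=sense(); rel(s,"d",97)
```

```text
5.3 [ 487.65 -140.65   88.24] F [ 0.1 -0.4 -0.7]
d lin [ 0.08  0.01 -8.76] rot [ 0.    0.01 -0.08]
```

View pics/w3.png

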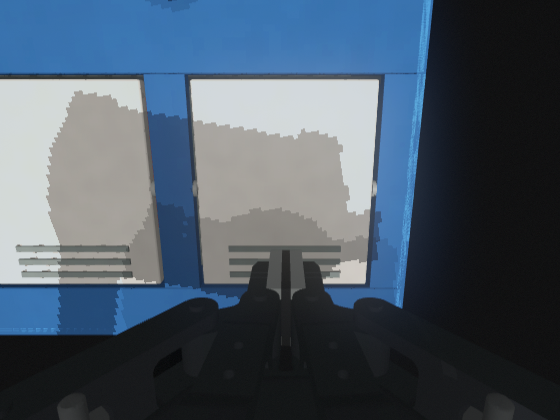

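View pics/s3.png

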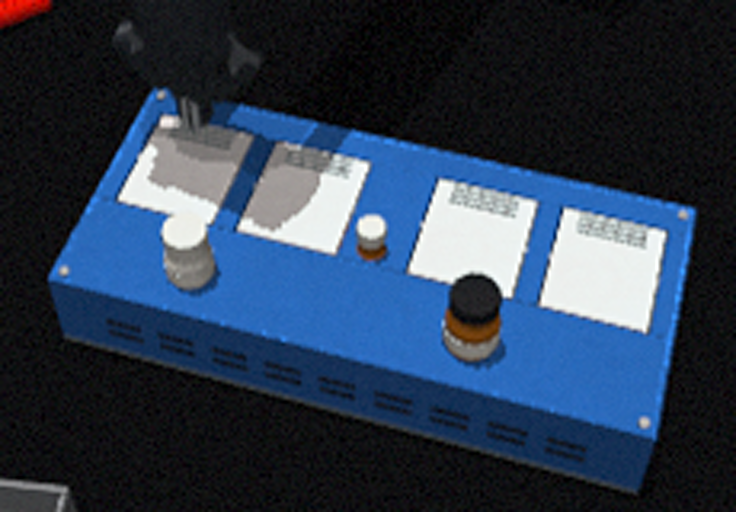

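The pictures still show D's panel coplanar with C's (ribs at rows 248 and 249), so there is no contact yet and the tips stand higher than the nominal figure. I keep descending in small steps.

{"api": "apply_moves", "payload": {"plan": [{"linear": [0, 0, 1], "rotation": [0, 0, 0]}, {"linear": [0, 0, 1], "rotation": [0, 0, 0]}]}}

```text
clock: 5.5
eef_pos: [487.7, -140.6, 87.3]
tcp_rot: [0.0, 0.996, -0.092, -0.0]
contact_force: [-0.2, 0.2, -0.3]
grip_width: -0.0
```

{"api": "apply_moves", "payload": {"plan": [{"linear": [0, 0, 1], "rotation": [0, 0, 0]}, {"linear": [0, 0, 1], "rotation": [0, 0, 0]}]}}

```text
clock: 5.7
eef_pos: [487.7, -140.7, 86.3]
tcp_rot: [0.0, 0.996, -0.092, -0.0]
contact_force: [-0.8, 0.4, 0.4]
grip_width: 0.3
```

Run:
```python
from station import *
from h import *
import cv2
c=camera("wrist"); cv2.imwrite("pics/w4.png",c["img"][:,:,::-1])
s=sense(); rel(s,"d",97); e=s["eef_pos"]
print("cam pos",-np.array(c["extrinsics"])[:3,:3].T@np.array(c["extrinsics"])[:3,3])
print("tcp",proj(c,e),"tip11",proj(c,e-[0,0,11]),"tip0",e)
for k in "cd":
  for o in ((-80,42),(-80,-42),(20,42),(20,-42)):
    print(k,o,proj(c,[*w((o[0],Y[k]+o[1])),85]).round())
```

```text
5.75 [ 487.7  -140.67   86.35] F [ 0.1 -0.4 -0.4]
d lin [ 3.000e-02  1.000e-02 -1.065e+01] rot [ 0.    0.01 -0.08]
cam pos [ 555.04080331 -153.49972349  246.58612747]
tcp [284.85447377 254.27196631] tip11 [284.89771834 245.90675905] tip0 [ 487.69889786 -140.66616672   86.35346383]
c (-80, 42) [ -6. 286.]
c (-80, -42) [159. 286.]
c (20, 42) [-57.  77.]
c (20, -42) [137.  77.]
d (-80, 42) [202. 286.]
d (-80, -42) [367. 286.]
d (20, 42) [188.  77.]
d (20, -42) [382.  77.]
```

View pics/w4.png

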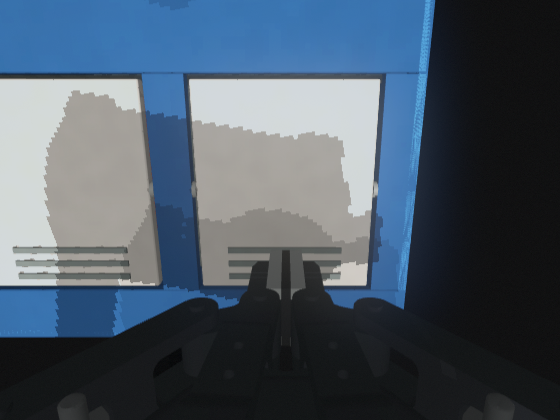

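The deck edges project where they are seen (rows 77 and 286), so the calibration holds. The visible tip at row 250 fits tips only near the TCP level, so contact should come soon.

{"api": "apply_moves", "payload": {"plan": [{"linear": [0, 0, 1], "rotation": [0, 0, 0]}, {"linear": [0, 0, 1], "rotation": [0, 0, 0]}]}}

```text
clock: 5.95
eef_pos: [487.7, -140.7, 85.3]
tcp_rot: [0.0, 0.996, -0.092, -0.0]
contact_force: [0.7, 0.1, -0.0]
grip_width: 0.0
```

{"api": "apply_moves", "payload": {"plan": [{"linear": [0, 0, 1], "rotation": [0, 0, 0]}, {"linear": [0, 0, 1], "rotation": [0, 0, 0]}]}}

```text
clock: 6.15
eef_pos: [487.7, -140.7, 84.3]
tcp_rot: [0.0, 0.996, -0.092, -0.0]
contact_force: [-0.6, -0.4, 0.8]
grip_width: 0.3
```

{"api": "apply_moves", "payload": {"plan": [{"linear": [0, 0, 1], "rotation": [0, 0, 0]}, {"linear": [0, 0, 1], "rotation": [0, 0, 0]}]}}

```text
clock: 6.35
eef_pos: [487.7, -140.6, 83.3]
tcp_rot: [0.0, 0.996, -0.092, -0.0]
contact_force: [-0.1, -0.4, -0.0]
grip_width: -0.2
```

{"api": "apply_moves", "payload": {"plan": [{"linear": [0, 0, 1], "rotation": [0, 0, 0]}, {"linear": [0, 0, 1], "rotation": [0, 0, 0]}]}}

```text
clock: 6.55
eef_pos: [487.7, -140.7, 82.2]
tcp_rot: [0.0, 0.996, -0.092, -0.0]
contact_force: [-0.1, 0.0, 0.2]
grip_width: 0.2
```

Run:
```python
from station import *
from h import *
import cv2
c=camera("wrist"); cv2.imwrite("pics/w5.png",cv2.resize(c["img"][200:320,160:400],None,fx=3.3,fy=3.3,interpolation=cv2.INTER_CUBIC)[:,:,::-1])
s=sense(); rel(s,"d",97); print(s["joint_torque"],s["joints"])
```

```text
6.6 [ 487.72 -140.67   82.38] F [ 0.4 -0.4 -0.1]
d lin [ 1.000e-02  0.000e+00 -1.462e+01] rot [ 0.    0.   -0.09]
[-1.26406085e-04 -3.74120164e+01 -3.38802838e+01 -7.50722484e-05
 -7.40878779e-03  2.75039596e-06] [-3.53529988e-01  8.70197954e-02  1.62879669e+00 -6.57161184e-05
  1.42580770e+00  1.40121721e+00]
```

View pics/w5.png

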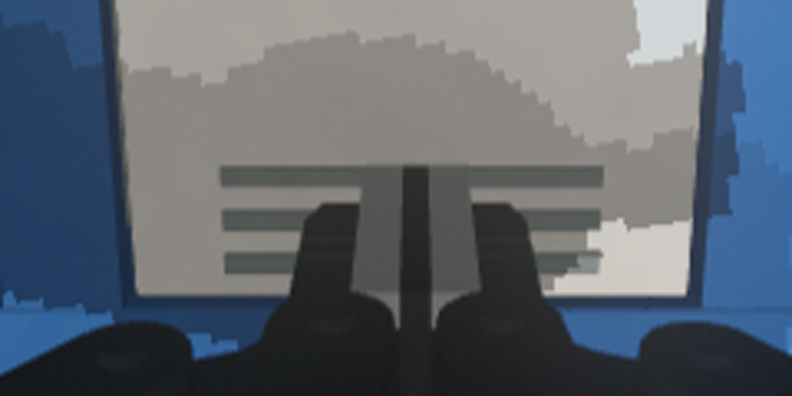

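Run:
```python
from station import *
from h import *
c=camera("wrist");s=sense();q=s["tcp_rot"];R=Ro.from_quat([q[1],q[2],q[3],q[0]])
for x in (0,8,11):
  for d in (-20,-10,0,11): print(x,d,proj(c,s["eef_pos"]+R.apply([x,0,d])).round(1),end=' ')
  print()
for X in (-80,-78,-60): print(X,proj(c,[*w((X,-178)),85]).round(1))
```

```text
0 -20 [284.8 272.4] 0 -10 [284.8 262.8] 0 0 [284.9 254.3] 0 11 [284.9 245.9] 
8 -20 [284.8 255.5] 8 -10 [284.8 246.7] 8 0 [284.9 239. ] 8 11 [284.9 231.4] 
11 -20 [284.8 249. ] 11 -10 [284.8 240.6] 11 0 [284.9 233.1] 11 11 [284.9 225.9] 
-80 [284.9 289.8]
-78 [284.9 286.2]
-60 [284.8 252.5]
```

Run:
```python
from station import *
from h import *
import cv2
c=camera("scene");s=sense();q=s["tcp_rot"];R=Ro.from_quat([q[1],q[2],q[3],q[0]])
cv2.imwrite("pics/s6.png",cv2.resize(c["img"][180:250,190:290],None,fx=8,fy=8,interpolation=cv2.INTER_CUBIC)[:,:,::-1])
for x in (0,11):
  for d in (-30,-20,-10,0,11): print(x,d,(proj(c,s["eef_pos"]+R.apply([x,0,d]))-[190,180]).round(1)*8,end=' ')
  print()
for X in (-80,-60,20):
  for y in (42,-42): print(X,y,(proj(c,[*w((X,-178+y)),85])-[190,180])*8)
```

```text
0 -30 [332. 212.] 0 -20 [334.4 232. ] 0 -10 [337.6 251.2] 0 0 [340.  270.4] 0 11 [342.4 291.2] 
11 -30 [320.  235.2] 11 -20 [323.2 255.2] 11 -10 [325.6 274.4] 11 0 [328.  293.6] 11 11 [331.2 314.4] 
-80 42 [471.97627935 254.88136796]
-80 -42 [245.97728516 202.65965831]
-60 42 [452.09419367 296.81593834]
-60 -42 [223.9123418  243.41359872]
20 42 [367.94755718 474.29495668]
20 -42 [130.60512958 415.75197754]
```

View pics/s6.png

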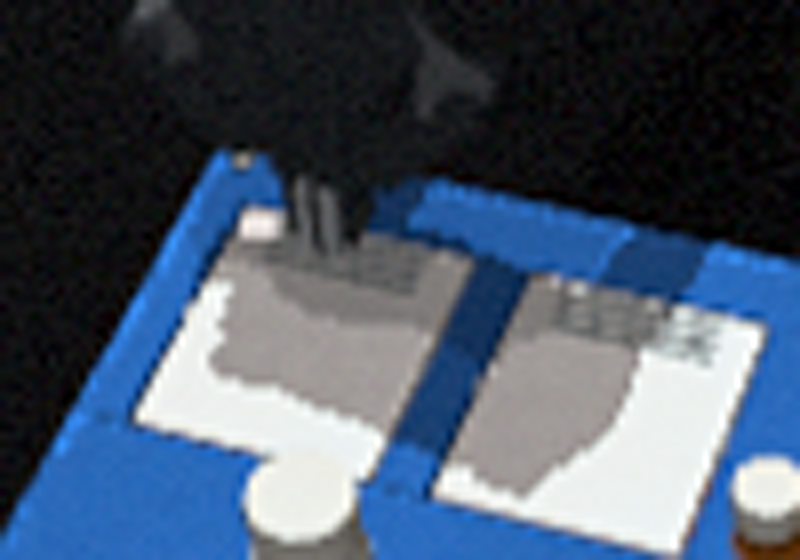

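Both views put the tip well above where tip_reach says. I triangulate it.

Run:
```python
from station import *
from h import *
from scipy.optimize import least_squares
a=camera("scene");b=camera("wrist");s=sense();q=s["tcp_rot"];R=Ro.from_quat([q[1],q[2],q[3],q[0]])
f=lambda p:np.r_[proj(a,p)-[190+325/8,180+252/8],proj(b,p)-[285,250]]
r=least_squares(f,s["eef_pos"]);print(r.x,r.fun,"tool frame",R.inv().apply(r.x-s["eef_pos"]))
```

```text
[ 498.23610279 -142.72767657  102.86519039] [-0.26763375  0.1772414  -0.03336722  0.03828117] tool frame [ 10.67106915   0.10298689 -20.40301779]
```

The two rays meet within 0.3 px. The tip's front edge is at z ≈ 103, so the shut tips stand about 20 mm behind the reported TCP (nominally 11 mm ahead). That puts contact near TCP z ≈ 65. I go down cautiously.

{"api": "apply_moves", "payload": {"plan": [{"linear": [0, 0, 2], "rotation": [0, 0, 0]}, {"linear": [0, 0, 4], "rotation": [0, 0, 0]}, {"linear": [0, 0, 6], "rotation": [0, 0, 0]}, {"linear": [0, 0, 8], "rotation": [0, 0, 0]}, {"linear": [0, 0, 8], "rotation": [0, 0, 0]}]}}

```text
clock: 7.3
eef_pos: [487.5, -140.6, 74.0]
tcp_rot: [-0.0, 0.996, -0.092, -0.0]
contact_force: [-0.2, -0.1, -0.7]
grip_width: -0.2
```

{"api": "apply_moves", "payload": {"plan": [{"linear": [0, 0, 2], "rotation": [0, 0, 0]}, {"linear": [0, 0, 4], "rotation": [0, 0, 0]}, {"linear": [0, 0, 5], "rotation": [0, 0, 0]}, {"linear": [0, 0, 5], "rotation": [0, 0, 0]}]}}

```text
clock: 7.7
eef_pos: [487.6, -140.6, 69.2]
tcp_rot: [0.0, 0.996, -0.092, -0.0]
contact_force: [0.3, -0.4, -0.1]
grip_width: 0.4
```

{"api": "apply_moves", "payload": {"plan": [{"linear": [0, 0, 1], "rotation": [0, 0, 0]}, {"linear": [0, 0, 2], "rotation": [0, 0, 0]}, {"linear": [0, 0, 2], "rotation": [0, 0, 0]}]}}

```text
clock: 8.0
eef_pos: [487.7, -140.7, 67.3]
tcp_rot: [0.0, 0.996, -0.092, -0.0]
contact_force: [0.3, -0.5, 0.1]
grip_width: 0.2
```

{"api": "apply_moves", "payload": {"plan": [{"linear": [0, 0, 1], "rotation": [0, 0, 0]}, {"linear": [0, 0, 1], "rotation": [0, 0, 0]}]}}

```text
clock: 8.2
eef_pos: [487.8, -140.7, 66.5]
tcp_rot: [0.0, 0.996, -0.092, 0.0]
contact_force: [-0.6, 0.1, 0.2]
grip_width: -0.1
```

{"api": "apply_moves", "payload": {"plan": [{"linear": [0, 0, 1], "rotation": [0, 0, 0]}, {"linear": [0, 0, 1], "rotation": [0, 0, 0]}]}}

```text
clock: 8.4
eef_pos: [487.9, -140.7, 66.3]
tcp_rot: [0.0, 0.996, -0.092, 0.0]
contact_force: [-2.5, 1.1, 6.6]
grip_width: -0.1
```

Contact at TCP z ≈ 66.4; one step more to confirm that D is firm.

{"api": "apply_moves", "payload": {"plan": [{"linear": [0, 0, 1], "rotation": [0, 0, 0]}, {"linear": [0, 0, 1], "rotation": [0, 0, 0]}]}}

```text
clock: 8.6
eef_pos: [487.9, -140.8, 66.2]
tcp_rot: [0.0, 0.996, -0.092, 0.0]
contact_force: [-7.4, 1.9, 12.6]
grip_width: 0.4
```

D is firm (12.6 N, 0.1 mm of travel). On to C.

{"api": "apply_moves", "payload": {"plan": [{"linear": [0, 0, -20], "rotation": [0, 0, 0]}, {"linear": [0, -40, -30], "rotation": [0, 0, 0]}, {"linear": [0, -80, -30], "rotation": [0, 0, 0]}, {"linear": [0, -106, -30], "rotation": [0, 0, 0]}, {"linear": [0, -106, -20], "rotation": [0, 0, 0]}, {"linear": [0, -106, -10], "rotation": [0, 0, 0]}, {"linear": [0, -106, -6], "rotation": [0, 0, 0]}, {"linear": [0, -106, -6], "rotation": [0, 0, 0]}]}}

```text
clock: 9.4
eef_pos: [506.3, -37.3, 69.1]
tcp_rot: [0.0, 0.996, -0.093, -0.001]
contact_force: [-0.4, -0.5, -0.5]
grip_width: -0.5
```

Run:
```python
from station import *
from h import *
rel(sense(),"c",66.4)
```

```text
9.4 [506.3  -37.28  69.13] F [-0.4 -0.5 -0.5]
c lin [ 0.5  -0.94  2.73] rot [ 0.02  0.13 -0.16]
```

{"api": "apply_moves", "payload": {"plan": [{"linear": [0, 0, 2], "rotation": [0, 0, 0]}, {"linear": [0, 0, 3], "rotation": [0, 0, 0]}, {"linear": [0, 0, 3], "rotation": [0, 0, 0]}]}}

```text
clock: 9.7
eef_pos: [507.2, -36.8, 67.5]
tcp_rot: [0.0, 0.996, -0.092, 0.0]
contact_force: [-0.3, -0.3, -0.2]
grip_width: -0.1
```

{"api": "apply_moves", "payload": {"plan": [{"linear": [0, 0, 1], "rotation": [0, 0, 0]}, {"linear": [0, 0, 1], "rotation": [0, 0, 0]}]}}

```text
clock: 9.9
eef_pos: [507.3, -36.5, 66.6]
tcp_rot: [0.0, 0.996, -0.092, 0.0]
contact_force: [-0.0, 1.1, 0.7]
grip_width: 0.3
```

{"api": "apply_moves", "payload": {"plan": [{"linear": [0, 0, 1], "rotation": [0, 0, 0]}, {"linear": [0, 0, 1], "rotation": [0, 0, 0]}]}}

```text
clock: 10.1
eef_pos: [507.2, -36.5, 65.7]
tcp_rot: [0.0, 0.996, -0.092, 0.0]
contact_force: [-1.4, -0.6, 3.0]
grip_width: 0.4
```

{"api": "apply_moves", "payload": {"plan": [{"linear": [0, 0, 1], "rotation": [0, 0, 0]}, {"linear": [0, 0, 1], "rotation": [0, 0, 0]}]}}

```text
clock: 10.3
eef_pos: [507.1, -36.5, 64.5]
tcp_rot: [0.0, 0.996, -0.092, 0.0]
contact_force: [-1.6, -0.9, 3.3]
grip_width: 0.4
```

{"api": "apply_moves", "payload": {"plan": [{"linear": [0, 0, 1], "rotation": [0, 0, 0]}, {"linear": [0, 0, 1], "rotation": [0, 0, 0]}]}}

```text
clock: 10.5
eef_pos: [507.1, -36.5, 63.3]
tcp_rot: [0.0, 0.996, -0.092, 0.0]
contact_force: [-1.7, -0.4, 2.6]
grip_width: 0.0
```

C yields at a steady 3 N, so it is the empty one. I push it open.

{"api": "apply_moves", "payload": {"plan": [{"linear": [0, 0, 2], "rotation": [0, 0, 0]}, {"linear": [0, 0, 4], "rotation": [0, 0, 0]}, {"linear": [0, 0, 6], "rotation": [0, 0, 0]}, {"linear": [0, 0, 8], "rotation": [0, 0, 0]}, {"linear": [0, 0, 8], "rotation": [0, 0, 0]}]}}

```text
clock: 11.0
eef_pos: [507.1, -36.3, 55.1]
tcp_rot: [-0.0, 0.996, -0.092, -0.0]
contact_force: [-0.0, -0.6, 1.2]
grip_width: 0.1
```

{"api": "apply_moves", "payload": {"plan": [{"linear": [0, 0, 1], "rotation": [0, 0, 0]}, {"linear": [0, 0, 2], "rotation": [0, 0, 0]}, {"linear": [0, 0, 3], "rotation": [0, 0, 0]}]}}

```text
clock: 11.3
eef_pos: [507.2, -36.4, 52.4]
tcp_rot: [0.0, 0.996, -0.092, 0.0]
contact_force: [-0.1, 0.7, 4.3]
grip_width: 0.0
```

{"api": "apply_moves", "payload": {"plan": [{"linear": [0, 0, 1], "rotation": [0, 0, 0]}, {"linear": [0, 0, 2], "rotation": [0, 0, 0]}]}}

```text
clock: 11.5
eef_pos: [507.0, -36.4, 50.3]
tcp_rot: [0.0, 0.996, -0.092, -0.0]
contact_force: [0.8, 0.2, 3.8]
grip_width: 0.2
```

{"api": "apply_moves", "payload": {"plan": [{"linear": [0, 0, 1], "rotation": [0, 0, 0]}, {"linear": [0, 0, 2], "rotation": [0, 0, 0]}]}}

```text
clock: 11.7
eef_pos: [507.0, -36.4, 48.2]
tcp_rot: [0.0, 0.996, -0.092, -0.0]
contact_force: [-0.3, 0.7, 3.3]
grip_width: -0.0
```

{"api": "apply_moves", "payload": {"plan": [{"linear": [0, 0, 1], "rotation": [0, 0, 0]}, {"linear": [0, 0, 1], "rotation": [0, 0, 0]}]}}

```text
clock: 11.9
eef_pos: [507.1, -36.4, 47.6]
tcp_rot: [0.0, 0.996, -0.092, -0.0]
contact_force: [-1.8, 0.4, 5.3]
grip_width: -0.0
```

{"api": "apply_moves", "payload": {"plan": [{"linear": [0, 0, 1], "rotation": [0, 0, 0]}, {"linear": [0, 0, 1], "rotation": [0, 0, 0]}]}}

```text
clock: 12.1
eef_pos: [507.2, -36.5, 47.5]
tcp_rot: [0.0, 0.996, -0.092, 0.0]
contact_force: [-3.2, 0.8, 11.8]
grip_width: 0.2
```

The force rises with no more travel, so the stop is reached. One more millimetre, then up.

{"api": "apply_moves", "payload": {"plan": [{"linear": [0, 0, 1], "rotation": [0, 0, 0]}, {"linear": [0, 0, 1], "rotation": [0, 0, 0]}]}}

```text
clock: 12.3
eef_pos: [507.3, -36.5, 47.4]
tcp_rot: [0.0, 0.996, -0.092, 0.0]
contact_force: [-9.2, 2.0, 18.3]
grip_width: -0.1
```

{"api": "apply_moves", "payload": {"plan": [{"linear": [0, 0, -15], "rotation": [0, 0, 0]}, {"linear": [0, 0, -40], "rotation": [0, 0, 0]}, {"linear": [0, 0, -80], "rotation": [0, 0, 0]}, {"linear": [0, 0, -120], "rotation": [0, 0, 0]}, {"linear": [-60, 0, -140], "rotation": [0, 0, 0]}, {"linear": [-100, 0, -140], "rotation": [0, 0, 0]}, {"linear": [-100, 0, -140], "rotation": [0, 0, 0]}, {"linear": [-100, 0, -140], "rotation": [0, 0, 0]}]}}

```text
clock: 13.1
eef_pos: [408.2, -18.1, 185.4]
tcp_rot: [0.0, 0.996, -0.092, 0.0]
contact_force: [0.9, -0.7, -0.0]
grip_width: 0.0
```

Run:
```python
from station import *
from h import *
import cv2
a=camera("scene");cv2.imwrite("pics/s7.png",cv2.resize(a["img"][170:330,170:400],None,fx=3.2,fy=3.2,interpolation=cv2.INTER_CUBIC)[:,:,::-1])
b=camera("top");cv2.imwrite("pics/t7.png",b["img"][:,:,::-1])
c=camera("wrist");cv2.imwrite("pics/w7.png",c["img"][:,:,::-1])
for th in (0,.5,.62,.7): 
  # far end upper edge of C (thickness 6, pivot at panel mid-plane z=82)
  print(th,[((proj(a,[*w((-30+50*np.cos(th)-3*np.sin(th),-72+y)),82+50*np.sin(th)+3*np.cos(th)])-[170,170])*3.2).round() for y in (42,-42)])
rel(sense(),"c",66)
```

```text
0 [array([335., 252.]), array([237., 228.])]
0.5 [array([338., 227.]), array([238., 203.])]
0.62 [array([339., 220.]), array([239., 196.])]
0.7 [array([340., 215.]), array([240., 191.])]
13.25 [409.47 -18.34 184.95] F [ 0.3 -0.3  0.4]
c lin [ 9.9270e+01 -8.0000e-02  1.1886e+02] rot [ 0.01  0.05 -0.09]
```

View pics/s7.png

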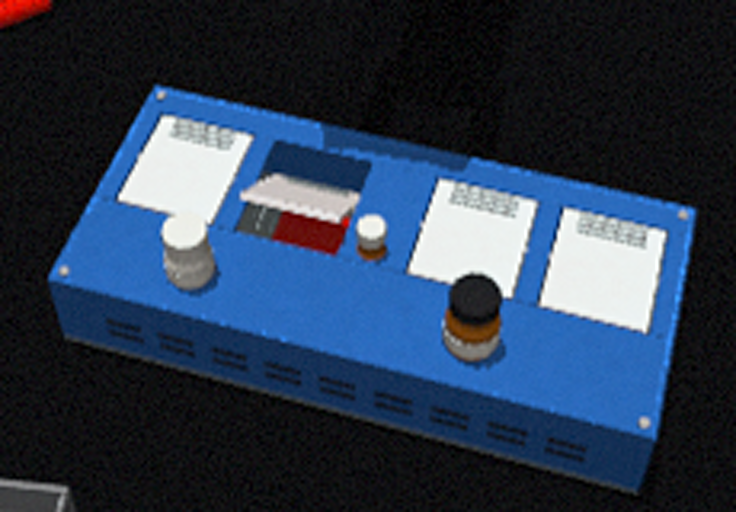

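View pics/t7.png

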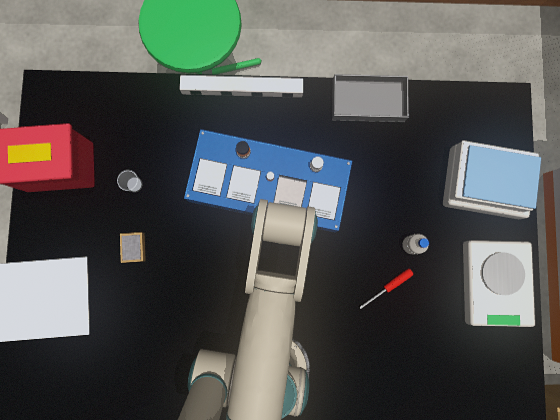

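View pics/w7.png

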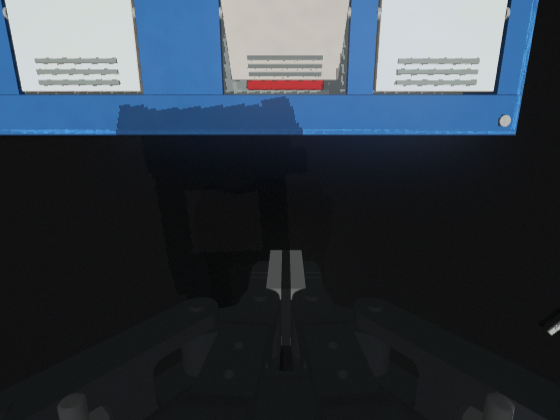

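C stands open with a dark opening before it and red under its raised end, and the other three look flush. I check the angle in the wrist view: ribbed edge at row ≈ 80, columns 231–341.

Run:
```python
from station import *
from h import *
import cv2
c=camera("wrist")
cv2.imwrite("pics/w8.png",cv2.resize(c["img"][0:110,180:380],None,fx=4,fy=4,interpolation=cv2.INTER_CUBIC)[:,:,::-1])
for th in (0,.5,.62,.66,.7): 
  print(th,[((proj(c,[*w((-30-50*np.cos(th)-3*np.sin(th),-72+y)),82-50*np.sin(th)+3*np.cos(th)])-[180,0])*4).round() for y in (42,-42)])
```

```text
0 [array([182., 363.]), array([659., 363.])]
0.5 [array([201., 344.]), array([640., 344.])]
0.62 [array([205., 330.]), array([636., 330.])]
0.66 [array([206., 325.]), array([635., 324.])]
0.7 [array([207., 319.]), array([634., 319.])]
```

View pics/w8.png

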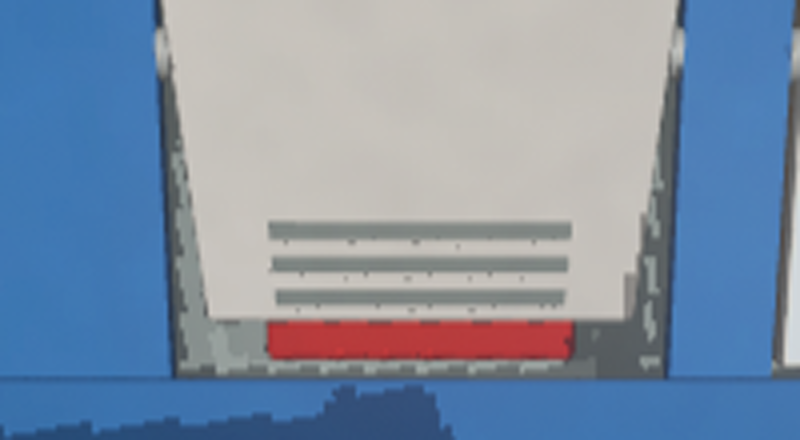

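The edge sits at row 319, columns 209–630, which matches 0.70 rad.

Run:
```python
from station import *
print(sense()["clock"],sense()["contact_force"]); print(sign_off())
```

```text
13.3 [-0.03896285 -0.37235559  0.86692621]
the job is handed in; nothing more can be done
None
```

Hatch C, third from the left, was the one with no cassette. I opened it to its stop, took the hand away and handed the job in at 13.3 s; the hand-in reported no verdict.

- **Finding it:** D stayed firm at 12.6 N, moving 0.1 mm. C yielded at a steady 3 N. I did not press A or B, since C had already rocked.
- **Opening it:** I pushed C's ribbed end down until the force rose with no more travel. The force reading peaked at 18 N vertically, well under the 60 N limit.
- **Last checks:** In the wrist view C's ribbed edge lies at the row computed for 0.70 rad. A, B and D look flush in the pictures. The jars, vial, bottle, screwdriver, spare filter and beaker look where they were. The hand was clear, with no force on it beyond noise.
- **What disagreed:** The stated 11 mm tip reach did not hold with the fingers shut. Two camera views put the tips about 20 mm behind the reported TCP. Contact came at TCP z ≈ 66 mm instead of 96 mm, so the first descent was long and slow.

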